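Load the paint-tin carrier and hold it up level by its bail

TASK

Get the orange touch-up paint ready to carry: set the orange tin down gently and upright on the floor of the round pocket of the blue carrier, then push the white lid into the mouth of the tin so that it lies flat on the rim. Then take the carrier by the wooden grip of its swinging wire bail alone, lift it a good 10 cm clear of the table and finish still holding it there, hanging level and steady with the tin and lid in place. Keep the open tin upright all the time and leave the blue pot, the red dish and the squeeze bottle where they stand.

Things in the scene. Friction and masses are not known exactly. Their poses are not given: they have to be found in the camera images.
- tin: Open paint tin, a pale cylinder with orange paint in it and orange drips down its side: 52 mm across, 75 mm tall, standing upright, 0.13 to 0.25 kg. Origin: centre of its underside, z up along its axis. The mouth is 41 mm wide (never narrower), the rim is at 75 mm. Grasp it round the wall near the top.
- lid: White plastic push-in lid, 45 g, 35 mm tall. Origin: centre of the plug's underside, z up. From below: plug 37 mm wide up to 7 mm (foot chamfered to 31 mm), flange 55 mm wide up to 12 mm, then a knob 16 to 18 mm wide up to 35 mm; grasp the knob above the flange. Seated, its flange rests on the tin's rim and its origin is 68 mm above the tin's origin, on the same axis; it drops in, nothing snaps.
- carrier: Blue carrier for one tin, loose, 0.42 kg: a cup 44 mm high on a round foot 88 mm wide. Origin: centre of its underside, z up. Two steel straps at y = +-35 mm, 18 mm wide, 79 mm high, bear the bail's pivots, whose axis is the carrier's y axis at z = 70 mm; the bail's legs run at y = +-42 mm. The +x and -x sides are free for the fingers that set the tin down.
- pocket (a point): Centre of the floor of the carrier's round pocket, 6 mm above the carrier's origin; axes as the carrier's. The pocket is 56 mm wide (59 mm at the mouth) and 38 mm deep; the seated tin has its origin here and stands out 37 mm.
- bail (a joint): Swing of the wire bail about the carrier's y axis, rad: 0 upright over the pocket, positive folded to the carrier's +x, where it starts, at its stop at +1.4. It swings freely and falls to the stop at +1.4 or -1.4 when let go. Held by the bail, the loaded carrier hangs from the pivots like a pail and settles level in about a second. Swing it along its arc: pushed inwards, the bail tips the carrier.
- bail_grip (a point): Centre of the bail's wooden grip, a bar 16 mm thick and 48 mm long along the carrier's y axis, which turns freely on the wire, 105 mm from the pivot axis. Folded at 1.4 it is 103 mm out along the carrier's +x and 88 mm above its origin; upright, it is above the carrier's centre, 175 mm above its origin. The point's y axis lies along the bar.
- pot_blue: Bystander, to be left alone: small blue pot with brown paint, 57 mm across, 55 mm tall. Origin: centre of its underside.
- dish_red: Bystander, to be left alone: shallow pale dish with red paint, 69 mm across, 25 mm tall. Origin: centre of its underside.
- squeeze_bottle: Bystander, to be left alone: white squeeze bottle with a nozzle, 60 mm across, 225 mm tall. Origin: centre of its underside.

How it is judged:
On the way, in this order (a step that is already met when the one before it is completed fails the run):
1. the tin stands in the carrier's pocket, let go, on the table (z of tin in the frame of carrier between 0.002 and 0.0095 m and horizontal distance between tin and carrier below 0.006 m and angle between the z axis of tin and the z axis of carrier, either way round below 0.07 rad and height (world z) of carrier below 0.01 m and contact force between the fingers and tin below 0.1 N), for 0.2 s.
2. the lid sits flat on the tin in the carrier, let go, before the carrier is lifted (z of tin in the frame of carrier between 0.002 and 0.0095 m and horizontal distance between tin and carrier below 0.006 m and angle between the z axis of tin and the z axis of carrier, either way round below 0.07 rad and z of lid in the frame of tin between 0.064 and 0.071 m and horizontal distance between lid and tin below 0.006 m and angle between the z axis of lid and the z axis of tin, either way round below 0.07 rad and height (world z) of carrier below 0.01 m and contact force between the fingers and lid below 0.1 N), for 0.2 s.
At the end, for the whole second after the job is handed in: The carrier hangs from the fingers by its bail alone, underside 70 to 160 mm above the table, level within 0.10 rad, still (20 mm/s, 0.15 rad/s); tin on the pocket's floor and lid on the tin's rim, each within 3 mm of height, 6 mm off-centre and 0.07 rad; tin and lid untouched (height (world z) of carrier between 0.07 and 0.16 m and angle between carrier's own z axis and vertical below 0.1 rad and linear speed of carrier below 0.02 m/s and angular speed of carrier below 0.15 rad/s and z of tin in the frame of carrier between 0.002 and 0.0095 m and horizontal distance between tin and carrier below 0.006 m and angle between the z axis of tin and the z axis of carrier, either way round below 0.07 rad and z of lid in the frame of tin between 0.064 and 0.071 m and horizontal distance between lid and tin below 0.006 m and angle between the z axis of lid and the z axis of tin, either way round below 0.07 rad and contact force between the fingers and bail above 1 N and contact force between the fingers and tin below 0.1 N and contact force between the fingers and lid below 0.1 N and contact force between carrier and work_table below 0.05 N); the arm keeps its last pose, push and grip.
It fails at once if the open tin is tipped more than 0.35 rad from upright (angle between tin's own z axis and vertical above 0.35 rad).
It fails at once if the open tin is dropped (let go and falling faster than 0.4 m/s, about 8 mm of fall) (contact force between the fingers and tin below 0.1 N and linear speed of tin above 0.4 m/s and height (world z) of carrier below 0.01 m).
It fails at once if the blue pot, the red dish or the squeeze bottle is moved more than 15 mm (distance of any of pot_blue, dish_red, squeeze_bottle from where it was at the start of the episode above 0.015 m).
It also fails if it takes over 66 s, if anything falls off the work surface, if the arm or the gripper's body presses on something with over 40 N, if the wrist force passes 120 N, or if a joint passes its speed limit or range.

ROBOT

A 6-joint arm with a two-finger parallel gripper is mounted at the origin on a cart in front of the work surface, level with it; the furniture and walls round the work are solid. World frame = base frame: x ahead of the robot, y to its left, z up, the work surface at z = 0. Lengths are in m, angles in rad, forces in N, time in s.
With the tool pointing down it reaches from about 0.35 to 1 m from the base axis. Payload 7.1 kg.
Tool frame: the origin (TCP) lies on the centre line of the jaws, within the pads' length; the fingertips stand 25 mm ahead of it and the grasp point (between the pads) lies 6 mm ahead of it (tip_reach is the distance from the TCP to the fingertips, in m); z points along the fingers, y is the line along which they close (so a half turn about z gives the same grasp; the last joint's range is limited). The gripper opens to 85 mm and grips with 20 to 120 N. Pads are 22 mm wide; open, the fingers measure 114 mm over their backs; the gripper's body (76 mm by 85 mm) begins 54 mm behind the grasp point. The pads swing forward as they close: fully open they stand 13 mm farther back than shut.
Start: joints at [-1.127, 0.423, 1.63, -0, 1.089, -0.019], TCP at [0.279, -0.559, 0.256] pointing down, gripper open.
Joint ranges: [-3, 3], [-0.9, 2.11], [0.09, 2.58], [-1.31, 4.45], [0.11, 2.69], [-2.54, 2.54]. Speed limits (rad/s): [2.39, 2.39, 3.01, 3.14, 3.14, 3.14].

INTERFACE

Orientations are given as a unit quaternion [w, x, y, z].
In Python, from workcell import * gives the robot as it stands.
- The arm moves only by the shell command python3 -m handwheel 'ROWS' [FORCE]. ROWS is JSON, a list of rows, each a list of 7 numbers: the shift along the world's x, y, z in m, then the turn, a rotation vector about the world's x, y, z in rad, then the gripper command: -1 is shut, 1 is fully open, values between are in proportion. A call has 1 to 20 rows; each row is the pose to reach, as a shift and turn from the pose commanded when the call began; what a row does not reach only later rows make up. A row lasts 1/12 s, in which the tool goes at most 41.7 mm and 7.16 degrees, less where a joint would pass 70% of its speed; a pose out of reach is approached as far as the arm can. A call with a gripper value outside its range is refused whole. The fingers move at their own pace and stop on an object; FORCE is the grip in N (left out, the last holds). Time passes only in rows, so rows that repeat a pose let the fingers close. It gives the time, the measured TCP pose, the force, the opening and the grip force at its end, in the units of the state.
- observe(): the state, without advancing time (a new reading comes with each control period).
- capture(name): name is "scene" or "top" or "wrist"; returns a dict with "frame" (420x560x3 uint8, red, green, blue), "depth" (420x560 float32, m along the optical axis (not along the pixel's ray), 0 where there is no reading), "camera_matrix" (3x3 intrinsics, pixels), "T" (4x4, takes a point from camera to world coordinates). Camera axes: x right, y up, looking along -z (the intrinsics and any distortion apply to the point x, -y, -z); pixel columns grow to the right and rows downward; lengths in m; the calibration is good to about 2 mm. A picture is of the moment at which its call begins.
- close_job(): hands the job in; it is judged then, once.
The state is a dict: "clock": time; "q": joint angles; "qd": joint speeds; "effort": joint torques, N m; "eef_pos": TCP position; "tcp_rot": TCP orientation; "wrist_force": force on the tool from outside, world axes, zero at the start; "torque": the same for the moment, N m; "opening": opening from 0.0 (shut) to 1.0 (fully open); "finger_force": force on a finger pad.
Only numpy, scipy, OpenCV 4.12 (cv2) and the standard library are available. Lean on these libraries where they do the work, as an engineer would, in place of code of your own. Each camera call takes 0.05 s, during which the arm holds its last target. There are 200 camera calls.

## Working session

There is one attempt and no reset: what is moved stays moved. The work goes in short steps, Python scripts to look and compute and a shell command to move; the robot and the scene stay as the last step left them, time stands still between calls to the robot, and variables do not carry over. Pictures are saved under pics/ and viewed, at most 10 in all, crops included, and the job is handed in when it is done.

```bash
mkdir -p pics; ls; cat > h.py <<'E'
from workcell import *
import numpy as np, cv2
def save(c,n): cv2.imwrite('pics/'+n+'.png',cv2.cvtColor(c['frame'],cv2.COLOR_RGB2BGR))
def pts(c):
    d=c['depth'];K=c['camera_matrix'];v,u=np.mgrid[:d.shape[0],:d.shape[1]]
    P=np.stack([(u-K[0,2])/K[0,0]*d,-(v-K[1,2])/K[1,1]*d,-d],-1)
    W=P@c['T'][:3,:3].T+c['T'][:3,3]; W[d==0]=np.nan; return W
E
python3 - <<'E'
from h import *
o=observe();print(o)
for n in('scene','top'):
    c=capture(n);save(c,n);print(n,c['camera_matrix'],c['T'].round(3));np.savez('/tmp/'+n,**c)
E
```

```text
pics
{'clock': 0.0, 'q': array([-1.12701955e+00,  4.23841973e-01,  1.63070537e+00, -4.88292695e-05,
        1.08858569e+00, -1.90002289e-02]), 'qd': array([-0.00030549,  0.00027287, -0.00074633,  0.00081011, -0.00087759,
        0.0002199 ]), 'effort': array([-2.65105125e-03, -5.57386637e+01, -2.81740987e+01, -3.01201699e-04,
        7.24730824e-03,  5.33340369e-06]), 'eef_pos': array([ 0.27881362, -0.55879067,  0.25553891]), 'tcp_rot': array([-7.48330254e-04,  9.73346020e-01,  2.29340210e-01, -1.83489267e-04]), 'wrist_force': array([0.18378372, 0.16788428, 0.88630511]), 'torque': array([0.02010178, 0.0410361 , 0.00317254]), 'finger_force': 0.0, 'opening': 0.9977591891535957}
scene [[424.14935384   0.         279.56322098]
 [  0.         424.14935384 211.29297736]
 [  0.           0.           1.        ]] [[-0.73   0.445 -0.518  0.088]
 [-0.683 -0.499  0.534  0.712]
 [-0.021  0.744  0.668  0.686]
 [ 0.     0.     0.     1.   ]]
top [[430.71276252   0.         276.35713751]
 [  0.         430.71276252 212.33927073]
 [  0.           0.           1.        ]] [[ 0.008  0.99  -0.141  0.375]
 [-0.999  0.004 -0.035  0.245]
 [-0.034  0.141  0.989  1.057]
 [ 0.     0.     0.     1.   ]]
```

View pics/scene.png

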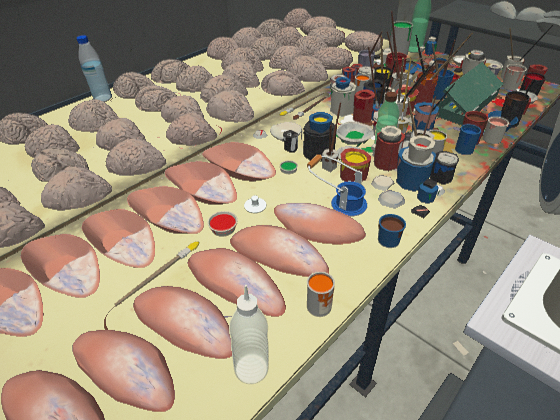

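View pics/top.png

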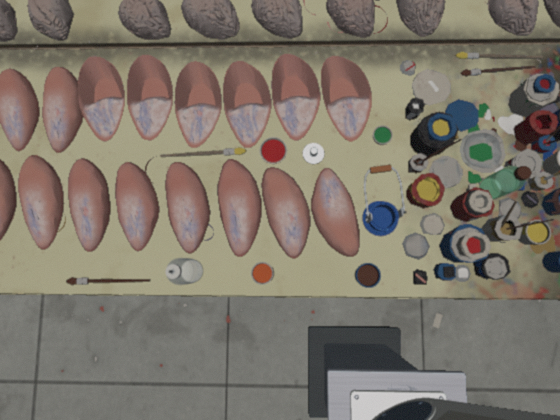

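The tin (scene 320,293; top 263,272), lid (top 313,152), carrier (top 381,218) with its grip (top 381,169, folded away from the robot), pot (368,274), dish (273,150) and bottle (183,271) are all visible. Next, positions from depth.

```bash
python3 - <<'E'
from h import *
c=np.load('/tmp/top.npz');W=pts(c);f=c['frame'];hsv=cv2.cvtColor(f,cv2.COLOR_RGB2HSV)
np.set_printoptions(precision=4,suppress=True)
def rep(n,box,m):
    x0,y0,x1,y1=box;s=np.zeros(m.shape,bool);s[y0:y1,x0:x1]=1;s&=m&~np.isnan(W[...,2]);p=W[s]
    if len(p)<5:print(n,'none');return
    h,b=p.min(0),p.max(0);(cc,r)=cv2.minEnclosingCircle(p[:,:2].astype(np.float32))
    print(n,len(p),'min',h,'max',b,'circ',np.array(cc),r,'med',np.median(p,0))
Z=W[...,2]
rep('tin rim',(245,255,282,290),(Z>.069))
rep('tin all',(245,255,282,290),(Z>.01))
rep('lid flange',(295,138,330,170),(Z>.004)&(Z<.02))
rep('lid knob',(295,138,330,170),(Z>.027))
rep('carrier cup top',(360,198,404,240),(Z>.036)&(Z<.052))
rep('strap top',(360,198,404,240),(Z>.06))
rep('strapL',(360,198,380,240),(Z>.06))
rep('strapR',(381,198,404,240),(Z>.06))
rep('foot',(355,195,408,245),(Z<.012)&(Z>.002)&(hsv[...,0]>100)&(hsv[...,1]>120))
rep('grip',(365,158,396,180),(Z>.08))
rep('pot',(350,258,386,292),Z>.04)
rep('dish',(255,132,290,168),Z>.012)
rep('bottle',(155,250,210,290),Z>.02)
# what's tall near the grip
for (u,v) in [(383,135),(415,108),(440,128),(425,188),(415,162),(432,224),(415,245),(340,210),(345,100),(285,205),(298,180)]:
    print((u,v),np.nanmax(Z[v-6:v+7,u-6:u+7]).round(3),W[v,u])
# heights map rows near
sub=Z[60:300:8,340:440:8];print((sub*1000).round(0))
E
```

```text
tin rim 134 min [0.3516 0.286  0.069 ] max [0.401  0.3362 0.0781] circ [0.3766 0.3111] 0.025678619742393494 med [0.3764 0.3113 0.0731]
tin all 412 min [0.3516 0.286  0.0135] max [0.401  0.3362 0.0781] circ [0.3766 0.3111] 0.025678619742393494 med [0.3763 0.3113 0.0674]
lid flange 339 min [0.6334 0.1515 0.004 ] max [0.7071 0.2363 0.0192] circ [0.6655 0.1929] 0.05199117958545685 med [0.671  0.1916 0.011 ]
lid knob 55 min [0.6652 0.1828 0.028 ] max [0.7072 0.2367 0.0381] circ [0.6874 0.211 ] 0.031976860016584396 med [0.6755 0.195  0.0334]
carrier cup top 261 min [ 0.478  -0.0085  0.0369] max [0.5453 0.0647 0.0501] circ [0.5101 0.0284] 0.0371166430413723 med [0.5147 0.0186 0.0438]
strap top 112 min [ 0.4986 -0.0109  0.0619] max [0.549  0.0768 0.0806] circ [0.53  0.033] 0.04747719690203667 med [0.5182 0.0638 0.0743]
strapL 63 min [0.4986 0.0609 0.0624] max [0.5486 0.0768 0.0806] circ [0.5233 0.0697] 0.025862369686365128 med [0.5143 0.0715 0.0741]
strapR 49 min [ 0.5079 -0.0109  0.0619] max [ 0.549  -0.0035  0.0804] circ [ 0.5285 -0.009 ] 0.02073037438094616 med [ 0.5225 -0.0072  0.075 ]
f
[... 2456 characters left out ...]
 1.  -0.  -1.  -2.]
 [ 44.  38.  23.   2.   5.  10.   6.  45.  -1.  -3.   3.   9.   4.]
 [ 39.  43.  27.  -1.   1.  43.  44.  -3.  -1.   1.   3.   9.   6.]
 [ 38.  35.  33.  -0.   2.   0.   2.  -3.  -2.  10.  10.  -4.  -3.]
 [ 30.  27.  26.  -1.  -0.  -0.   1.  -4.   6.   5.   6.   1.   5.]
 [ 13.  21.  14.   1.  -1.   4.  -1.  -2.  -2.   5.   7.   3.   0.]
 [ -0.  -4.   0.   1.   1.  -2.   0.  -0.   2.  -3.  -4.   2.  -1.]
 [ -2.  -2.  -1.  34.  37.  -2.  -0.   0.   1.  -1.   2.  -1.  15.]
 [ -1.  -3.  56.  39.  40.  55.  -1.  -1.   1.  -2.   7.  -2.  17.]
 [ -1.   0.  -3.  38.  41.  -1.   0.  -3.  -3.   3.   9.  -1.  -2.]
 [  0.   1.  -1.   3.   0.  -0.  -3.  -2.  -3.  -1.  -1.  -0.  -0.]]
```

```bash
python3 - <<'E'
from h import *
c=np.load('/tmp/scene.npz');W=pts(c);Z=W[...,2];np.set_printoptions(precision=4,suppress=True)
f=c['frame'];hsv=cv2.cvtColor(f,cv2.COLOR_RGB2HSV)
def rep(n,box,m):
    x0,y0,x1,y1=box;s=np.zeros(m.shape,bool);s[y0:y1,x0:x1]=1;s&=m&~np.isnan(Z);p=W[s]
    if len(p)<5:print(n,'none');return
    print(n,len(p),p.min(0),p.max(0),np.median(p,0),cv2.minEnclosingCircle(p[:,:2].astype(np.float32)))
rep('tin',(300,265,340,320),Z>.066)
rep('lid knob',(240,190,272,216),Z>.02)
rep('lid flange',(240,190,272,216),(Z>.009)&(Z<.015))
rep('cup',(325,170,375,220),(Z>.04)&(Z<.05)&(hsv[...,0]>95)&(hsv[...,0]<130)&(hsv[...,1]>150))
rep('straps',(325,170,375,220),(Z>.06))
rep('grip',(300,150,328,172),(Z>.08)&(hsv[...,0]<20)&(hsv[...,1]>120))
t=c['frame'];cv2.imwrite('pics/crop1.png',cv2.cvtColor(cv2.resize(t[130:260,220:420],(800,520),interpolation=2),cv2.COLOR_RGB2BGR))
E
```

```text
tin 521 [0.3501 0.2889 0.066 ] [0.4008 0.3399 0.0774] [0.3756 0.3126 0.0685] ((0.3762549161911011, 0.3146722614765167), 0.026616692543029785)
lid knob 49 [0.6643 0.1876 0.0201] [0.6796 0.204  0.0358] [0.6699 0.1978 0.033 ] ((0.6725383996963501, 0.19577838480472565), 0.008443329483270645)
lid flange 212 [0.6462 0.1683 0.0093] [0.6999 0.2206 0.0149] [0.6671 0.1994 0.0117] ((0.6726521253585815, 0.1953224241733551), 0.02773665077984333)
cup 146 [ 0.4762 -0.0041  0.04  ] [0.5443 0.0662 0.0479] [0.5137 0.0153 0.0439] ((0.5108847618103027, 0.03129955381155014), 0.03658805415034294)
straps 137 [ 0.4973 -0.0142  0.06  ] [0.5526 0.0815 0.0807] [0.514  0.0671 0.0719] ((0.5300946235656738, 0.03430909290909767), 0.05065217986702919)
grip 85 [0.6034 0.0231 0.0861] [0.619  0.0715 0.0985] [0.6097 0.0467 0.0945] ((0.6118377447128296, 0.04726681485772133), 0.024393321946263313)
```

View pics/crop1.png

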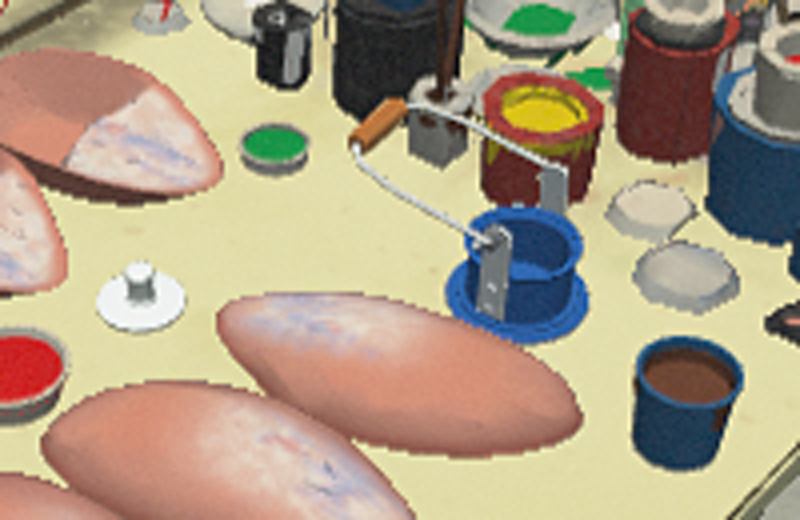

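Estimates: tin (0.3765, 0.3125), lid (0.6727, 0.1955), carrier (0.511, 0.030) with yaw about 0.15, grip (0.612, 0.046). The crop shows the bail folded away from the robot and the pocket empty. Setting tool y along carrier x (a turn of +1.258 about z) works for all three grasps.

```bash
python3 -m handwheel '[[0,0,0.14,0,0,0.2,1],[0,0,0.14,0,0,0.4,1],[0,0,0.14,0,0,0.6,1],[0,0,0.14,0,0,0.8,1],[0.2,0.46,0.14,0,0,1.258,1],[0.2,0.46,0.14,0,0,1.258,1],[0.2,0.46,0.14,0,0,1.258,1],[0.2,0.46,0.14,0,0,1.258,1],[0.2,0.46,0.14,0,0,1.258,1],[0.2,0.46,0.14,0,0,1.258,1],[0.2,0.46,0.14,0,0,1.258,1],[0.2,0.46,0.14,0,0,1.258,1],[0.2,0.46,0.14,0,0,1.258,1],[0.2,0.46,0.14,0,0,1.258,1],[0.2,0.46,0.14,0,0,1.258,1],[0.2,0.46,0.14,0,0,1.258,1],[0.2,0.46,0.14,0,0,1.258,1]]'
python3 - <<'E'
from h import *
T=[pts(np.load('/tmp/%s.npz'%n)).reshape(-1,3) for n in('top','scene')]
P=np.vstack(T)
for y in np.arange(-.14,.2,.02):
  print(y.round(2),[int(1000*(P[(abs(P[:,0]-x)<.011)&(abs(P[:,1]-y-.01)<.01)][:,2].max(initial=0))) for x in np.arange(.4,.74,.02)])
E
```

```text
clock: 1.52
eef_pos: [0.4807, -0.0937, 0.3961]
tcp_rot: [-0.001, 0.65, 0.76, 0.001]
wrist_force: [-0.9, -0.6, 0.0]
opening: 1.0
finger_force: 0.0
-0.14 [127, 128, 127, 128, 87, 8, 88, 94, 49, 24, 24, 13, 15, 22, 89, 118, 116]
-0.12 [54, 125, 130, 125, 83, 12, 11, 63, 64, 65, 61, 17, 19, 167, 120, 119, 119]
-0.1 [48, 4, 12, 8, 11, 10, 10, 64, 65, 63, 65, 62, 131, 150, 118, 111, 120]
-0.08 [4, 10, 10, 12, 11, 11, 10, 64, 61, 57, 65, 64, 97, 97, 119, 119, 120]
-0.06 [4, 12, 11, 10, 9, 5, 3, 62, 63, 61, 64, 69, 79, 50, 91, 118, 117]
-0.04 [3, 11, 11, 10, 4, 5, 3, 60, 63, 62, 61, 140, 91, 48, 5, 4, 3]
-0.02 [3, 5, 4, 3, 5, 79, 79, 80, 82, 85, 86, 164, 5, 4, 3, 15, 14]
0.0 [2, 3, 2, 5, 48, 47, 46, 47, 3, 84, 89, 96, 3, 5, 4, 17, 15]
0.02 [4, 3, 4, 8, 48, 10, 9, 49, 8, 4, 95, 98, 3, 5, 3, 14, 13]
0.04 [57, 3, 4, 3, 47, 48, 46, 47, 5, 4, 97, 99, 3, 3, 4, 14, 16]
0.06 [58, 3, 4, 2, 45, 80, 79, 80, 84, 88, 97, 98, 4, 4, 5, 4, 35]
0.08 [56, 19, 30, 36, 36, 34, 33, 79, 84, 86, 86, 4, 4, 3, 4, 36, 35]
0.1 [3, 25, 37, 41, 43, 45, 44, 40, 37, 27, 21, 3, 4, 2, 3, 39, 34]
0.12 [3, 24, 35, 42, 45, 46, 47, 45, 39, 35, 26, 17, 4, 4, 4, 37, 35]
0.14 [3, 4, 27, 38, 44, 46, 46, 43, 41, 34, 29, 22, 14, 4, 3, 5, 5]
0.16 [7, 3, 13, 30, 36, 41, 43, 41, 38, 32, 26, 20, 10, 14, 14, 15, 3]
0.18 [5, 4, 3, 4, 21, 31, 35, 35, 30, 24, 19, 10, 13, 37, 38, 13, 3]
```

```bash
python3 -m handwheel '[[-0.102,0.411,-0.225,0,0,0,1],[-0.102,0.411,-0.225,0,0,0,1],[-0.102,0.411,-0.225,0,0,0,1],[-0.102,0.411,-0.225,0,0,0,1],[-0.102,0.411,-0.225,0,0,0,1],[-0.102,0.411,-0.225,0,0,0,1],[-0.102,0.411,-0.225,0,0,0,1],[-0.102,0.411,-0.225,0,0,0,1],[-0.102,0.411,-0.225,0,0,0,1],[-0.102,0.411,-0.225,0,0,0,1],[-0.102,0.411,-0.225,0,0,0,1],[-0.102,0.411,-0.225,0,0,0,1],[-0.102,0.411,-0.225,0,0,0,1],[-0.102,0.411,-0.225,0,0,0,1],[-0.102,0.411,-0.225,0,0,0,1]]'
python3 - <<'E'
from h import *
c=capture('wrist');save(c,'w1');W=pts(c);Z=W[...,2];p=W[(Z>.068)&(Z<.085)&(abs(W[...,0]-.376)<.04)&(abs(W[...,1]-.312)<.04)]
print(len(p),p.min(0),p.max(0),cv2.minEnclosingCircle(p[:,:2].astype(np.float32)),observe()['eef_pos'],c['T'].round(3))
np.savez('/tmp/w1',**c)
E
```

```text
clock: 2.77
eef_pos: [0.3771, 0.3111, 0.1714]
tcp_rot: [0.0, 0.652, 0.758, -0.0]
wrist_force: [-0.3, -0.2, -1.0]
opening: 1.003
finger_force: 0.0
1140 [0.35027939 0.28773674 0.06804953] [0.40127928 0.33909932 0.07512409] ((0.3757021725177765, 0.3134639263153076), 0.02594788558781147) [0.37743043 0.31096164 0.17171657] [[ 0.989 -0.142 -0.047  0.365]
 [ 0.149  0.94   0.306  0.39 ]
 [ 0.001 -0.309  0.951  0.287]
 [ 0.     0.     0.     1.   ]]
```

View pics/w1.png

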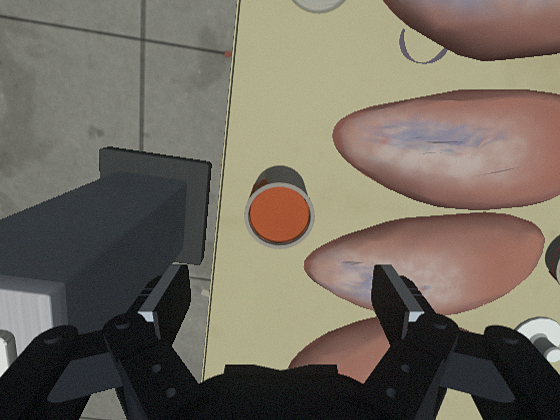

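The tin is at (280,215) in the wrist view, fingers clear on both sides. Descend and grip.

```bash
python3 -m handwheel '[[-0.001,0.002,-0.03,0,0,0,1],[-0.001,0.002,-0.06,0,0,0,1],[-0.001,0.002,-0.08,0,0,0,1],[-0.001,0.002,-0.095,0,0,0,1],[-0.001,0.002,-0.102,0,0,0,1],[-0.001,0.002,-0.102,0,0,0,1],[-0.001,0.002,-0.102,0,0,0,-0.3],[-0.001,0.002,-0.102,0,0,0,-0.3],[-0.001,0.002,-0.102,0,0,0,-0.3],[-0.001,0.002,-0.102,0,0,0,-0.3],[-0.001,0.002,-0.102,0,0,0,-0.3],[-0.001,0.002,-0.102,0,0,0,-0.3],[-0.001,0.002,-0.102,0,0,0,-0.3]]' 35
```

```text
clock: 3.9
eef_pos: [0.3766, 0.3142, 0.0706]
tcp_rot: [0.0, 0.652, 0.758, 0.001]
wrist_force: [-0.7, -1.7, 5.5]
opening: 0.584
finger_force: 35.2
```

```bash
python3 -m handwheel '[[0,0,0.01,0,0,0,-0.3],[0,0,0.04,0,0,0,-0.3],[0,0,0.08,0,0,0,-0.3],[0,0,0.11,0,0,0,-0.3],[0.01,-0.02,0.13,0,0,0,-0.3],[0.022,-0.046,0.13,0,0,0,-0.3],[0.036,-0.076,0.13,0,0,0,-0.3],[0.05,-0.106,0.13,0,0,0,-0.3],[0.065,-0.136,0.13,0,0,0,-0.3],[0.079,-0.166,0.13,0,0,0,-0.3],[0.093,-0.196,0.13,0,0,0,-0.3],[0.107,-0.226,0.13,0,0,0,-0.3],[0.12,-0.252,0.13,0,0,0,-0.3],[0.13,-0.272,0.13,0,0,0,-0.3],[0.135,-0.283,0.13,0,0,0,-0.3],[0.135,-0.283,0.13,0,0,0,-0.3],[0.135,-0.283,0.13,0,0,0,-0.3]]'
python3 - <<'E'
from h import *
np.set_printoptions(precision=4,suppress=True)
c=capture('wrist');save(c,'w2');np.savez('/tmp/w2',**c)
c=capture('top');np.savez('/tmp/t2',**c);save(c,'t2')
print(observe()['eef_pos'],observe()['wrist_force'],observe()['opening'])
for n in('w2','t2'):
    c=np.load('/tmp/%s.npz'%n);W=pts(c);Z=W[...,2];X,Y=W[...,0],W[...,1];near=np.hypot(X-.51,Y-.03)<.055
    h=cv2.cvtColor(c['frame'],cv2.COLOR_RGB2HSV);blue=(h[...,0]>100)&(h[...,0]<125)&(h[...,1]>130)
    for lab,m in(('foot',(Z>.002)&(Z<.012)&blue),('cup',(Z>.04)&(Z<.048)&blue),('tin',(Z>.18)&(Z<.23)),('tinlow',(Z>.13)&(Z<.145))):
        p=W[near&m]
        if len(p)>5:print(n,lab,len(p),p.min(0),p.max(0),cv2.minEnclosingCircle(p[:,:2].astype(np.float32)))
E
```

```text
clock: 5.32
eef_pos: [0.5107, 0.0308, 0.1996]
tcp_rot: [-0.0, 0.653, 0.758, 0.0]
wrist_force: [-0.2, 0.2, -2.8]
opening: 0.579
finger_force: 37.6
[0.5103 0.0316 0.1995] [-0.1903 -0.081  -1.772 ] 0.5788204981889501
w2 foot 2256 [0.4688 0.0098 0.002 ] [0.5542 0.0732 0.0108] ((0.5111878514289856, 0.03109278343617916), 0.0431048646569252)
w2 cup 858 [0.4762 0.0111 0.04  ] [0.5459 0.064  0.0459] ((0.5109245777130127, 0.031300075352191925), 0.03509977087378502)
w2 tin 19683 [0.4552 0.0045 0.18  ] [0.5608 0.0564 0.23  ] ((0.5088769197463989, 0.033253706991672516), 0.054968804121017456)
w2 tinlow 477 [0.4862 0.0356 0.13  ] [0.5301 0.0544 0.145 ] ((0.5081071853637695, 0.03926054388284683), 0.022312114015221596)
t2 foot 363 [ 0.4724 -0.0044  0.002 ] [0.5518 0.0701 0.0116] ((0.5119627118110657, 0.028977038338780403), 0.04127022624015808)
t2 cup 123 [ 0.478  -0.0001  0.0402] [0.5451 0.06   0.0476] ((0.5116000771522522, 0.029101114720106125), 0.03497103229165077)
t2 tin 282 [0.4564 0.0221 0.1804] [0.5598 0.0535 0.23  ] ((0.5080737471580505, 0.0425778329372406), 0.05247858166694641)
t2 tinlow 32 [0.4864 0.0258 0.1306] [0.5226 0.0528 0.1436] ((0.5045214891433716, 0.037311527878046036), 0.021555166691541672)
```

View pics/w2.png

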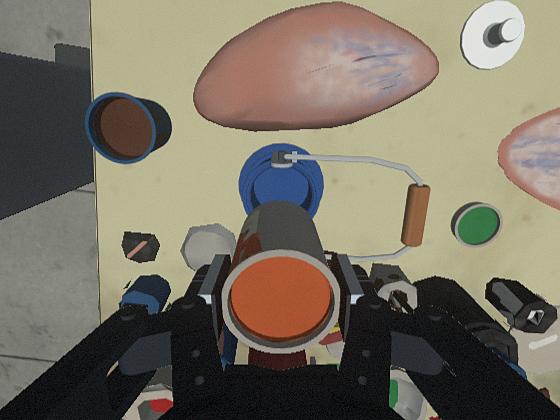

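The view shows the tin upright in the jaws (rim centre near 280,300) and the carrier at (282,190), with the bail folded to the right. Compare tin and carrier in the same camera.

```bash
python3 - <<'E'
from h import *
c=np.load('/tmp/w2.npz');W=pts(c);h=cv2.cvtColor(c['frame'],cv2.COLOR_RGB2HSV)
m=(h[...,0]<20)&(h[...,1]>150);m[:240]=0;m=m.astype(np.uint8)
ct=max(cv2.findContours(m,0,2)[0],key=cv2.contourArea);e=cv2.fitEllipse(ct);s=np.zeros_like(m);cv2.drawContours(s,[ct],-1,1,-1)
z=np.nanmedian(W[...,2][s>0]);K=c['camera_matrix'];T=c['T']
p=W[s>0];print('ellipse',e,'paint z',z,'centre',np.nanmean(p,0),[(np.nanpercentile(p[:,i],1)+np.nanpercentile(p[:,i],99))/2 for i in(0,1)])
r=W[(W[...,2]>.199)&(W[...,2]<.209)&(np.hypot(W[...,0]-.511,W[...,1]-.031)<.029)&(h[...,1]<60)&(h[...,2]>110)]
A=np.c_[2*r[:,:2],np.ones(len(r))];b=(r[:,:2]**2).sum(1);q=np.linalg.lstsq(A,b,rcond=None)[0];print('rim',q[:2],np.sqrt(q[2]+q[0]**2+q[1]**2),len(r),np.median(r[:,2]))
print(observe()['eef_pos'])
h=(h[...,0]>100)&(h[...,0]<125)&(h[...,1]>130)
d=W[h&(W[...,2]>.002)&(W[...,2]<.009)&(np.hypot(W[...,0]-.511,W[...,1]-.031)<.05)][:,:2];u=d-[.511,.031];rr=np.hypot(*u.T)
e=[d[(abs(np.arctan2(u[:,1],u[:,0])-a)<.06)][:, :] for a in np.arange(-3.1,3.1,.12)]
o=np.array([k[np.argmax(np.hypot(*(k-[.511,.031]).T))] for k in e if len(k)>3]);o=o[np.hypot(*(o-[.511,.031]).T)>.038]
A=np.c_[2*o,np.ones(len(o))];q=np.linalg.lstsq(A,(o**2).sum(1),rcond=None)[0];print('foot',q[:2],np.sqrt(q[2]+q[0]**2+q[1]**2),len(o))
E
```

```text
ellipse ((280.5420837402344, 298.9430236816406), (83.82067108154297, 102.28939056396484), 88.16483306884766) paint z 0.1945692251508963 centre [0.5113509  0.02774766 0.19477842] [np.float64(0.5111806999887192), np.float64(0.02809420011930792)]
rim [0.5110001  0.03051562] 0.023984435999014616 2036 0.20212356273163495
[0.51030386 0.03163109 0.19945011]
foot [0.5112558  0.03062992] 0.042575532613877046 30
```

Tin and pocket are aligned within 0.5 mm. Lower straight down.

```bash
python3 -m handwheel '[[0,0,-0.02,0,0,0,-0.3],[0,0,-0.045,0,0,0,-0.3],[0,0,-0.065,0,0,0,-0.3],[0,0,-0.078,0,0,0,-0.3],[0,0,-0.084,0,0,0,-0.3],[0,0,-0.09,0,0,0,-0.3],[0,0,-0.096,0,0,0,-0.3],[0,0,-0.102,0,0,0,-0.3],[0,0,-0.107,0,0,0,-0.3],[0,0,-0.112,0,0,0,-0.3],[0,0,-0.116,0,0,0,-0.3],[0,0,-0.118,0,0,0,-0.3],[0,0,-0.119,0,0,0,-0.3],[0,0,-0.119,0,0,0,-0.3]]'
python3 - <<'E'
from workcell import *
o=observe();print(o['eef_pos'],o['wrist_force'],o['torque'])
E
```

```text
clock: 6.58
eef_pos: [0.511, 0.0307, 0.0802]
tcp_rot: [-0.0, 0.652, 0.758, -0.0]
wrist_force: [-0.1, 0.7, -2.1]
opening: 0.582
finger_force: 37.6
[0.51101092 0.0307065  0.08017915] [-0.05200207  0.69983281 -2.10194459] [ 0.04346743 -0.02521704  0.02003418]
```

```bash
python3 -m handwheel '[[0,0,-0.001,0,0,0,-0.3],[0,0,-0.002,0,0,0,-0.3],[0,0,-0.003,0,0,0,-0.3],[0,0,-0.0035,0,0,0,-0.3],[0,0,-0.004,0,0,0,-0.3],[0,0,-0.004,0,0,0,-0.3]]'
```

```text
clock: 7.08
eef_pos: [0.5111, 0.0307, 0.0767]
tcp_rot: [0.0, 0.652, 0.758, 0.0]
wrist_force: [-2.6, -0.3, 3.0]
opening: 0.577
finger_force: 38.0
```

```bash
python3 -m handwheel '[[0,0,0,0,0,0,0.4],[0,0,0,0,0,0,0.6],[0,0,0,0,0,0,0.8],[0,0,0,0,0,0,0.8],[0,0,0.01,0,0,0,0.8],[0,0,0.03,0,0,0,0.8],[0,0,0.06,0,0,0,0.8],[0,0,0.1,0,0,0,0.8],[0,0,0.13,0,0,0,0.8],[0,-0.02,0.15,0,0,0,0.8],[0,-0.04,0.15,0,0,0,0.8],[0,-0.04,0.15,0,0,0,0.8],[0,-0.04,0.15,0,0,0,0.8]]'
cat > meas.py <<'E'
from h import *
np.set_printoptions(precision=4,suppress=True)
def circ(o):
    q=np.linalg.lstsq(np.c_[2*o[:,:2],np.ones(len(o))],(o[:,:2]**2).sum(1),rcond=None)[0];return np.r_[q[:2],np.sqrt(q[2]+q[0]**2+q[1]**2)]
def tin(c,x=.511,y=.031):
    W=pts(c);h=cv2.cvtColor(c['frame'],cv2.COLOR_RGB2HSV);Z=W[...,2]
    r=W[(Z>.076)&(Z<.088)&(np.hypot(W[...,0]-x,W[...,1]-y)<.029)&(h[...,1]<60)&(h[...,2]>110)]
    print('rim',circ(r),len(r),r[:,2].mean(),'tilt',np.linalg.lstsq(np.c_[r[:,:2],np.ones(len(r))],r[:,2],rcond=None)[0][:2])
E
python3 - <<'E'
from meas import *
for n in('wrist','top'):
    c=capture(n);save(c,n+'3');tin(c)
print(observe()['eef_pos'])
E
```

```text
clock: 8.17
eef_pos: [0.5109, -0.0097, 0.2271]
tcp_rot: [0.0, 0.653, 0.757, 0.0]
wrist_force: [-0.2, -0.1, -0.4]
opening: 0.9
finger_force: 0.0
rim [0.51   0.0301 0.0241] 636 0.07879503071209704 tilt [ 0.0033 -0.0011]
rim [0.5106 0.0281 0.0242] 68 0.08039167781763502 tilt [ 0.0002 -0.0066]
[ 0.5106 -0.0089  0.2261]
```

View pics/wrist3.png

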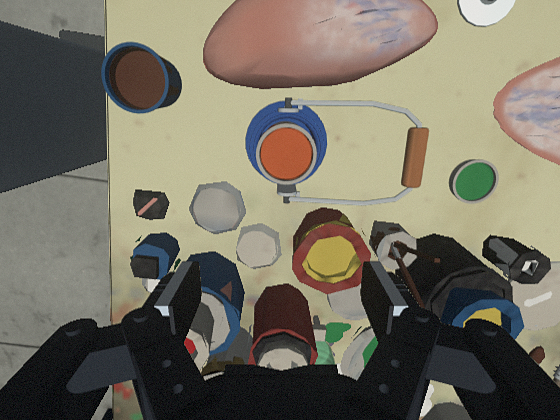

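The tin stands level in the pocket (rim at 287,152, about (0.510, 0.030)). On to the lid.

```bash
python3 -m handwheel '[[0.03,0.03,0,0,0,0,0],[0.055,0.065,0,0,0,0,0],[0.08,0.1,0,0,0,0,0],[0.105,0.135,0,0,0,0,0],[0.13,0.165,0,0,0,0,0],[0.155,0.195,-0.02,0,0,0,0],[0.162,0.205,-0.05,0,0,0,0],[0.162,0.205,-0.057,0,0,0,0],[0.162,0.205,-0.057,0,0,0,0],[0.162,0.205,-0.057,0,0,0,0]]'
python3 - <<'E'
from meas import *
c=capture('wrist');save(c,'w4');W=pts(c);h=cv2.cvtColor(c['frame'],cv2.COLOR_RGB2HSV);Z=W[...,2];d=np.hypot(W[...,0]-.6727,W[...,1]-.1955)
for a,b,R in((.008,.016,.035),(.03,.04,.014)):
    p=W[(Z>a)&(Z<b)&(d<R)&(h[...,1]<70)];print(len(p),p.min(0),p.max(0),cv2.minEnclosingCircle(p[:,:2].astype(np.float32)))
o=observe();print(o['eef_pos'],o['opening'])
E
```

```text
clock: 9.1
eef_pos: [0.6718, 0.1959, 0.1681]
tcp_rot: [-0.001, 0.652, 0.758, -0.001]
wrist_force: [-0.5, -0.2, 0.5]
opening: 0.496
finger_force: 0.0
2212 [0.6467 0.1669 0.008 ] [0.7002 0.2204 0.016 ] ((0.67344731092453, 0.1936449557542801), 0.027219293639063835)
308 [0.6648 0.1856 0.0301] [0.6819 0.2018 0.0341] ((0.6733633279800415, 0.19371908903121948), 0.008744403719902039)
[0.6726 0.1956 0.1696] 0.4966536963159334
```

```bash
python3 -m handwheel '[[0,-0.0015,-0.03,0,0,0,0],[0,-0.0015,-0.06,0,0,0,0],[0,-0.0015,-0.09,0,0,0,0],[0,-0.0015,-0.115,0,0,0,0],[0,-0.0015,-0.126,0,0,0,0],[0,-0.0015,-0.13,0,0,0,0],[0,-0.0015,-0.13,0,0,0,0],[0,-0.0015,-0.13,0,0,0,-0.9],[0,-0.0015,-0.13,0,0,0,-0.9],[0,-0.0015,-0.13,0,0,0,-0.9],[0,-0.0015,-0.13,0,0,0,-0.9],[0,-0.0015,-0.13,0,0,0,-0.9],[0,-0.0015,-0.13,0,0,0,-0.9]]' 30
```

```text
clock: 10.23
eef_pos: [0.6742, 0.1946, 0.0414]
tcp_rot: [0.001, 0.652, 0.758, 0.001]
wrist_force: [-1.5, -0.5, 7.7]
opening: 0.184
finger_force: 29.1
```

```bash
python3 -m handwheel '[[0,0,0.01,0,0,0,-0.9],[0,0,0.04,0,0,0,-0.9],[0,0,0.08,0,0,0,-0.9],[0,0,0.12,0,0,0,-0.9],[-0.01,-0.01,0.15,0,0,0,-0.9],[-0.03,-0.03,0.17,0,0,0,-0.9],[-0.055,-0.055,0.17,0,0,0,-0.9],[-0.08,-0.08,0.17,0,0,0,-0.9],[-0.105,-0.105,0.17,0,0,0,-0.9],[-0.13,-0.13,0.17,0,0,0,-0.9],[-0.15,-0.15,0.17,0,0,0,-0.9],[-0.162,-0.163,0.17,0,0,0,-0.9],[-0.162,-0.163,0.17,0,0,0,-0.9],[-0.162,-0.163,0.17,0,0,0,-0.9],[-0.162,-0.163,0.17,0,0,0,-0.9]]'
cat > lid.py <<'E'
from meas import *
import sys
c=capture('wrist');save(c,sys.argv[1]);W=pts(c);h=cv2.cvtColor(c['frame'],cv2.COLOR_RGB2HSV);Z=W[...,2]
e=observe()['eef_pos'];d=np.hypot(W[...,0]-e[0],W[...,1]-e[1]);zl=e[2]-.0414
p=W[(Z>zl+.006)&(Z<zl+.016)&(d<.033)&(h[...,1]<60)&(h[...,2]>150)];u=p[:,:2]-p[:,:2].mean(0)
print('flange',len(p),cv2.minEnclosingCircle(p[:,:2].astype(np.float32)),p.mean(0),'slope',np.linalg.lstsq(np.c_[p[:,:2],np.ones(len(p))],p[:,2],rcond=None)[0][:2])
tin(c);print(e,observe()['wrist_force'],observe()['opening'])
E
python3 lid.py w5
```

```text
clock: 11.48
eef_pos: [0.5121, 0.0316, 0.2102]
tcp_rot: [0.001, 0.652, 0.758, 0.001]
wrist_force: [0.4, 0.8, -0.1]
opening: 0.177
finger_force: 29.6
flange 3341 ((0.5120154023170471, 0.030284730717539787), 0.027425015345215797) [0.5103 0.0422 0.1785] slope [-0.0176 -0.0077]
rim [0.51   0.0301 0.024 ] 411 0.07887917886643622 tilt [ 0.0008 -0.0014]
[0.5122 0.0318 0.2099] [-0.0862  0.2329 -0.5575] 0.1759202197549786
```

View pics/w5.png

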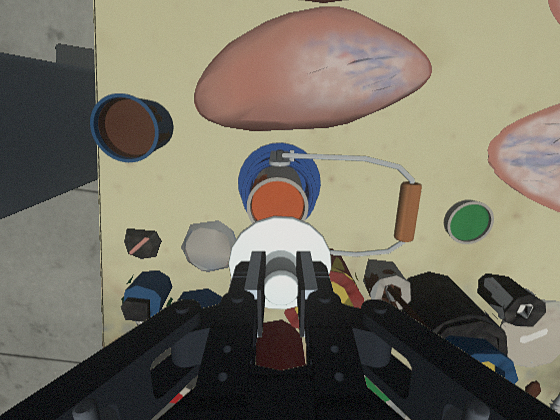

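The lid hangs level in the jaws (flange at 280,262), about 1.5 mm in +x of the tin's axis. Correct and lower to just above the rim.

```bash
python3 -m handwheel '[[-0.0014,-0.0002,-0.02,0,0,0,-0.9],[-0.0014,-0.0002,-0.045,0,0,0,-0.9],[-0.0014,-0.0002,-0.065,0,0,0,-0.9],[-0.0014,-0.0002,-0.078,0,0,0,-0.9],[-0.0014,-0.0002,-0.082,0,0,0,-0.9],[-0.0014,-0.0002,-0.082,0,0,0,-0.9],[-0.0014,-0.0002,-0.082,0,0,0,-0.9]]'; python3 lid.py w6
```

```text
clock: 12.12
eef_pos: [0.5104, 0.0316, 0.1276]
tcp_rot: [0.0, 0.652, 0.758, 0.0]
wrist_force: [0.1, 0.1, 0.3]
opening: 0.178
finger_force: 29.6
flange 3216 ((0.5102442502975464, 0.030439259484410286), 0.02729295752942562) [0.5085 0.0423 0.0958] slope [-0.0202 -0.0045]
rim [0.5103 0.0294 0.025 ] 288 0.07890309051049356 tilt [-0.0065  0.0349]
[0.5106 0.0314 0.128 ] [0.1225 0.1512 0.3848] 0.18002254792439656
```

```bash
python3 -m handwheel '[[0,0,-0.0015,0,0,0,-0.9],[0,0,-0.003,0,0,0,-0.9],[0,0,-0.0045,0,0,0,-0.9],[0,0,-0.006,0,0,0,-0.9],[0,0,-0.0075,0,0,0,-0.9],[0,0,-0.009,0,0,0,-0.9],[0,0,-0.009,0,0,0,-0.9]]'; python3 lid.py w7
```

```text
clock: 12.75
eef_pos: [0.5094, 0.031, 0.118]
tcp_rot: [-0.0, 0.652, 0.758, -0.0]
wrist_force: [-0.4, 0.2, -0.3]
opening: 0.18
finger_force: 29.6
flange 3176 ((0.5091291666030884, 0.03003593534231186), 0.027165064588189125) [0.5075 0.0418 0.0862] slope [-0.022  -0.0008]
rim [0.5094 0.0299 0.0215] 3252 0.08616044814162926 tilt [-0.0219 -0.0016]
[0.5095 0.0311 0.1181] [ 0.0611 -0.394  -0.9869] 0.18409986665786937
```

```bash
python3 -m handwheel '[[0.0008,0,-0.001,0,0,0,-0.9],[0.0008,0,-0.002,0,0,0,-0.9],[0.0008,0,-0.003,0,0,0,-0.9],[0.0008,0,-0.003,0,0,0,-0.9],[0.0008,0,-0.003,0,0,0,-0.9]]'; python3 lid.py w8
```

```text
clock: 13.22
eef_pos: [0.5106, 0.0311, 0.1155]
tcp_rot: [0.0, 0.652, 0.758, 0.0]
wrist_force: [-0.6, -0.3, 3.0]
opening: 0.176
finger_force: 29.4
flange 3175 ((0.5107564926147461, 0.029965367168188095), 0.027147209271788597) [0.5087 0.0418 0.0836] slope [-0.0136 -0.0028]
rim [0.5106 0.0302 0.0209] 3397 0.08373617592337891 tilt [-0.0136 -0.0088]
[0.5106 0.0311 0.1155] [-0.36   -0.2605  2.2683] 0.17714840066905388
```

Contact at TCP z 0.1155, exactly the expected seat height. Release and retreat.

```bash
python3 -m handwheel '[[0,0,-0.0005,0,0,0,-0.5],[0,0,-0.0005,0,0,0,-0.2],[0,0,-0.0005,0,0,0,0],[0,0,0,0,0,0,0],[0,0,0.01,0,0,0,0],[0,0,0.03,0,0,0,0],[0,0,0.06,0,0,0,0],[0,0,0.09,0,0,0,0],[0,-0.02,0.11,0,0,0,0],[0,-0.04,0.11,0,0,0,0],[0,-0.04,0.11,0,0,0,0],[0,-0.04,0.11,0,0,0,0]]'
python3 - <<'E'
from meas import *
for n in('wrist','scene','top'):
    c=capture(n);save(c,n+'9');W=pts(c);h=cv2.cvtColor(c['frame'],cv2.COLOR_RGB2HSV);Z=W[...,2];d=np.hypot(W[...,0]-.511,W[...,1]-.031)
    p=W[(Z>.078)&(Z<.091)&(d<.03)&(h[...,1]<60)&(h[...,2]>150)]
    print(n,'flange',len(p),cv2.minEnclosingCircle(p[:,:2].astype(np.float32)),p[:,2].mean(),'slope',np.linalg.lstsq(np.c_[p[:,:2],np.ones(len(p))],p[:,2],rcond=None)[0][:2])
    b=W[(Z>.08)&(Z<.105)&(h[...,0]<20)&(h[...,1]>110)&(abs(W[...,0]-.612)<.02)&(abs(W[...,1]-.046)<.04)]
    if len(b)>5:
        r=cv2.minAreaRect(b[:,:2].astype(np.float32));print(n,'grip',len(b),r,b[:,2].max())
    # brush next to grip
    k=W[(Z>.1)&(abs(W[...,0]-.62)<.06)&(W[...,1]>-.06)&(W[...,1]<.1)]
    if len(k):print(n,'tall',len(k),k.min(0),k.max(0))
E
```

```text
clock: 14.27
eef_pos: [0.5104, -0.0095, 0.2262]
tcp_rot: [0.0, 0.653, 0.758, 0.0]
wrist_force: [-0.3, 1.2, -0.8]
opening: 0.498
finger_force: 0.0
wrist flange 2877 ((0.5107592940330505, 0.030035674571990967), 0.027190014719963074) 0.08344708449738301 slope [ 0.0031 -0.0002]
wrist grip 1112 ((0.6126530766487122, 0.044506438076496124), (0.014058269560337067, 0.04706846550107002), 8.066539764404297) 0.09537854410183622
wrist tall 3970 [ 0.56   -0.0329  0.1001] [0.627  0.0139 0.291 ]
scene flange 221 ((0.5099433064460754, 0.031153764575719833), 0.02784164994955063) 0.08558896686169042 slope [-0.0016  0.0123]
scene grip 91 ((0.6118855476379395, 0.04671693593263626), (0.014620959758758545, 0.04687165841460228), 10.482001304626465) 0.09857901801509195
scene tall 163 [ 0.56   -0.0294  0.1023] [0.6254 0.0163 0.307 ]
top flange 380 ((0.5116056799888611, 0.027736902236938477), 0.02744307368993759) 0.08507562533568841 slope [ 0.0038 -0.0009]
top grip 105 ((0.6141447424888611, 0.0431026890873909), (0.012056262232363224, 0.04439019784331322), 8.796041488647461) 0.0991564677062422
top tall 126 [ 0.5602 -0.0351  0.1023] [0.6266 0.0133 0.3078]
```

View pics/wrist9.png

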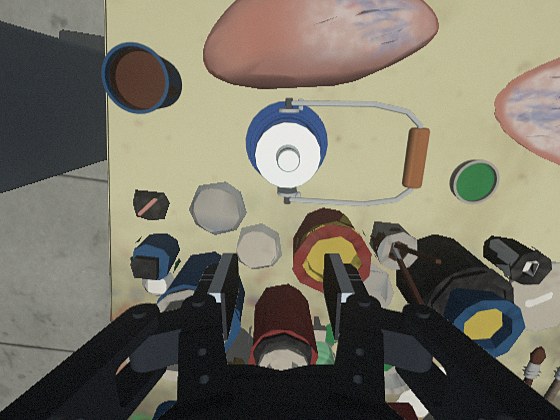

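The lid sits flat and centred (288,157); grip at (415,157), about (0.6125, 0.045). Hover above the grip.

```bash
python3 -m handwheel '[[0.03,0.015,0,0,0,0,0],[0.06,0.03,0,0,0,0,0],[0.09,0.045,0,0,0,0,0],[0.102,0.0545,-0.02,0,0,0,0],[0.102,0.0545,-0.05,0,0,0,0],[0.102,0.0545,-0.065,0,0,0,0],[0.102,0.0545,-0.065,0,0,0,0],[0.102,0.0545,-0.065,0,0,0,0]]'
python3 - <<'E'
from meas import *
for n in('wrist','scene'):
    c=capture(n);save(c,n+'10');W=pts(c);h=cv2.cvtColor(c['frame'],cv2.COLOR_RGB2HSV);Z=W[...,2]
    b=W[(Z>.08)&(Z<.105)&(h[...,0]<20)&(h[...,1]>110)&(abs(W[...,0]-.612)<.02)&(abs(W[...,1]-.046)<.04)]
    if len(b)>5:
        r=cv2.minAreaRect(b[:,:2].astype(np.float32));print(n,'grip',len(b),r,b[:,2].max())
o=observe();print(o['eef_pos'],o['opening'],o['wrist_force'])
E
```

```text
clock: 15.08
eef_pos: [0.6115, 0.0462, 0.159]
tcp_rot: [-0.001, 0.652, 0.758, -0.001]
wrist_force: [1.0, 0.2, 0.3]
opening: 0.499
finger_force: 0.0
wrist grip 1599 ((0.6142622828483582, 0.04485616087913513), (0.01463512796908617, 0.04779664799571037), 8.188481330871582) 0.09528147445274732
scene grip 90 ((0.6123597025871277, 0.04692810773849487), (0.014298323541879654, 0.04850676655769348), 9.223172187805176) 0.09720416117921582
[0.613  0.0459 0.1612] 0.49871456775640655 [-0.4433  0.2579  0.5189]
```

View pics/wrist10.png

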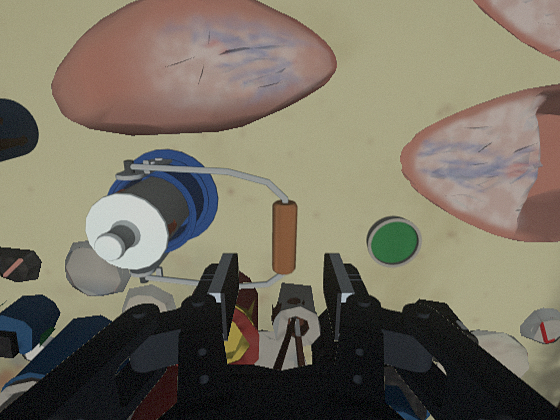

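Jaws (281) are centred on the grip (285,237). Quick check of the brushes near (295,330) against the gripper's body before descending.

```bash
python3 - <<'E'
from meas import *
for n in('top','scene'):
    c=np.load('/tmp/%s.npz'%n);W=pts(c);Z=W[...,2]
    k=W[(Z>.11)&(abs(W[...,0]-.62)<.07)&(abs(W[...,1])<.09)];k=k[np.argsort(-k[:,1])];print(n,len(k));print(k[:14])
E
```

```text
top 68
[[ 0.6146 -0.0108  0.1642]
 [ 0.6126 -0.0109  0.1635]
 [ 0.6128 -0.0132  0.1629]
 [ 0.615  -0.0133  0.1626]
 [ 0.6152 -0.0181  0.1454]
 [ 0.6166 -0.0218  0.1401]
 [ 0.6203 -0.0235  0.1346]
 [ 0.6896 -0.0644  0.1163]
 [ 0.6886 -0.0657  0.1121]
 [ 0.6867 -0.066   0.1179]
 [ 0.6897 -0.0668  0.1157]
 [ 0.6854 -0.0669  0.1148]
 [ 0.6837 -0.0674  0.113 ]
 [ 0.6868 -0.0683  0.1175]]
scene 75
[[ 0.6112 -0.0074  0.1601]
 [ 0.6131 -0.0098  0.161 ]
 [ 0.6144 -0.0113  0.1625]
 [ 0.6138 -0.0113  0.1546]
 [ 0.6143 -0.0125  0.1484]
 [ 0.6147 -0.0127  0.1509]
 [ 0.6147 -0.0133  0.1451]
 [ 0.6147 -0.0139  0.1393]
 [ 0.6195 -0.0163  0.1362]
 [ 0.6171 -0.0174  0.1339]
 [ 0.6201 -0.0174  0.1326]
 [ 0.6192 -0.0197  0.1376]
 [ 0.6216 -0.0198  0.1281]
 [ 0.6189 -0.0202  0.129 ]]
```

Brush top is at y ≈ -0.009; the gripper body's edge is at about +0.004, so there is room. Descend, then close while rising slightly.

```bash
python3 -m handwheel '[[0.0005,0.0015,-0.02,0,0,0,0],[0.0005,0.0015,-0.04,0,0,0,0],[0.0005,0.0015,-0.055,0,0,0,-0.2],[0.0005,0.0015,-0.064,0,0,0,-0.4],[0.0005,0.0015,-0.068,0,0,0,-0.5],[0.0005,0.0015,-0.068,0,0,0,-0.5],[0.0005,0.0015,-0.068,0,0,0,-0.5]]' 20
python3 - <<'E'
from meas import *
c=capture('wrist');save(c,'w11');o=observe();print(o['eef_pos'],o['opening'],o['wrist_force'])
W=pts(c);h=cv2.cvtColor(c['frame'],cv2.COLOR_RGB2HSV);Z=W[...,2]
b=W[(Z>.08)&(Z<.105)&(h[...,0]<20)&(h[...,1]>110)&(abs(W[...,0]-.612)<.02)&(abs(W[...,1]-.046)<.04)]
print(len(b),cv2.minAreaRect(b[:,:2].astype(np.float32)))
E
```

```text
clock: 15.77
eef_pos: [0.6136, 0.0471, 0.0933]
tcp_rot: [0.001, 0.652, 0.758, 0.001]
wrist_force: [-0.7, 0.7, 0.1]
opening: 0.251
finger_force: 0.0
[0.6138 0.0471 0.0936] 0.24920012392662383 [ 0.8826  0.3363 -0.8265]
3321 ((0.6130226254463196, 0.044708188623189926), (0.024263713508844376, 0.048591356724500656), 4.548683166503906)
```

```bash
python3 -m handwheel '[[0,0,0.0005,0,0,0,-0.65],[0,0,0.001,0,0,0,-0.8],[0,0,0.0015,0,0,0,-0.9],[0,0,0.002,0,0,0,-0.9],[0,0,0.002,0,0,0,-0.9],[0,0,0.002,0,0,0,-0.9]]' 30
python3 - <<'E'
from meas import *
o=observe();print(o['eef_pos'],o['opening'],o['wrist_force'])
c=capture('scene');save(c,'s12');W=pts(c);h=cv2.cvtColor(c['frame'],cv2.COLOR_RGB2HSV);Z=W[...,2];d=np.hypot(W[...,0]-.511,W[...,1]-.031)
p=W[(Z>.078)&(Z<.095)&(d<.03)&(h[...,1]<60)&(h[...,2]>150)]
print('flange',len(p),cv2.minEnclosingCircle(p[:,:2].astype(np.float32)),p[:,2].mean(),'slope',np.linalg.lstsq(np.c_[p[:,:2],np.ones(len(p))],p[:,2],rcond=None)[0][:2])
E
```

```text
clock: 16.32
eef_pos: [0.6133, 0.0471, 0.0945]
tcp_rot: [0.0, 0.652, 0.758, 0.0]
wrist_force: [0.1, 0.8, -0.2]
opening: 0.176
finger_force: 29.2
[0.6133 0.0471 0.0945] 0.17605299689265252 [ 0.1043  0.8258 -0.2072]
flange 220 ((0.5111629366874695, 0.03118950128555298), 0.027803508564829826) 0.08572940879828791 slope [0.0095 0.0065]
```

Gripped without disturbing anything. Swing the bail along its arc, first half.

```bash
python3 -m handwheel '[[-0.0023,-0.0003,0.0103,0,0,0,-0.9],[-0.0055,-0.0008,0.0202,0,0,0,-0.9],[-0.0098,-0.0014,0.0298,0,0,0,-0.9],[-0.0149,-0.0022,0.0389,0,0,0,-0.9],[-0.0211,-0.0031,0.0475,0,0,0,-0.9],[-0.0279,-0.0041,0.0554,0,0,0,-0.9],[-0.0355,-0.0052,0.0625,0,0,0,-0.9],[-0.0355,-0.0052,0.0625,0,0,0,-0.9]]' 50
cat > chk.py <<'E'
from meas import *
import sys
o=observe();print(o['eef_pos'],o['opening'],o['wrist_force'],o['torque'])
c=capture('scene');save(c,sys.argv[1]);W=pts(c);h=cv2.cvtColor(c['frame'],cv2.COLOR_RGB2HSV);Z=W[...,2];d=np.hypot(W[...,0]-.511,W[...,1]-.031)
dz=float(sys.argv[2]);p=W[(Z>.078+dz)&(Z<.093+dz)&(d<.04)&(h[...,1]<60)&(h[...,2]>150)]
print('flange',len(p),cv2.minEnclosingCircle(p[:,:2].astype(np.float32)),p[:,2].mean(),'slope',np.linalg.lstsq(np.c_[p[:,:2],np.ones(len(p))],p[:,2],rcond=None)[0][:2])
E
python3 chk.py s13 0
```

```text
clock: 17.03
eef_pos: [0.5761, 0.0416, 0.1583]
tcp_rot: [0.0, 0.652, 0.758, 0.0]
wrist_force: [-1.7, 0.1, -3.1]
opening: 0.174
finger_force: 48.7
[0.5761 0.0416 0.1583] 0.17417909284625413 [-1.7007  0.0968 -3.1087] [ 0.0639  0.3668 -0.0458]
flange 224 ((0.5140760540962219, 0.029686715453863144), 0.037839703261852264) 0.08543818517486156 slope [-0.0094  0.0197]
```

```bash
python3 -m handwheel '[[-0.0083,-0.0012,0.006,0,0,0,-0.9],[-0.0173,-0.0025,0.0112,0,0,0,-0.9],[-0.0266,-0.0039,0.0157,0,0,0,-0.9],[-0.0364,-0.0053,0.0193,0,0,0,-0.9],[-0.0464,-0.0067,0.0218,0,0,0,-0.9],[-0.0566,-0.0082,0.0234,0,0,0,-0.9],[-0.067,-0.0097,0.0239,0,0,0,-0.9],[-0.067,-0.0097,0.0239,0,0,0,-0.9]]' 70
python3 chk.py s14 0
```

```text
clock: 17.75
eef_pos: [0.5082, 0.032, 0.181]
tcp_rot: [-0.001, 0.652, 0.758, -0.0]
wrist_force: [-0.5, 1.0, 2.5]
opening: 0.166
finger_force: 68.6
[0.5082 0.032  0.181 ] 0.16608220208145522 [-0.5218  0.966   2.4715] [ 0.2657  0.0562 -0.0217]
flange 201 ((0.5093835592269897, 0.029900379478931427), 0.03841332346200943) 0.085377059142064 slope [ 0.0028 -0.0037]
```

```bash
python3 -m handwheel '[[0.001,0,0.001,0,0,0,-0.9],[0.002,0,0.002,0,0,0,-0.9],[0.002,0,0.003,0,0,0,-0.9],[0.002,0,0.005,0,0,0,-0.9],[0.002,0,0.007,0,0,0,-0.9],[0.002,0,0.01,0,0,0,-0.9],[0.002,0,0.014,0,0,0,-0.9],[0.002,0,0.018,0,0,0,-0.9],[0.002,0,0.022,0,0,0,-0.9],[0.002,0,0.025,0,0,0,-0.9],[0.002,0,0.026,0,0,0,-0.9],[0.002,0,0.026,0,0,0,-0.9],[0.002,0,0.026,0,0,0,-0.9],[0.002,0,0.026,0,0,0,-0.9],[0.002,0,0.026,0,0,0,-0.9],[0.002,0,0.026,0,0,0,-0.9]]' 80
python3 chk.py s15 0.024
```

```text
clock: 19.13
eef_pos: [0.5123, 0.0322, 0.2065]
tcp_rot: [-0.0, 0.652, 0.758, -0.0]
wrist_force: [-0.1, 0.4, -6.6]
opening: 0.162
finger_force: 78.0
[0.5123 0.0322 0.2065] 0.16237917449766714 [-0.1321  0.3636 -6.6233] [ 0.0592  0.0224 -0.0384]
flange 207 ((0.5091742873191833, 0.030219724401831627), 0.038652416318655014) 0.11067630900576604 slope [0.0104 0.0012]
```

View pics/s15.png

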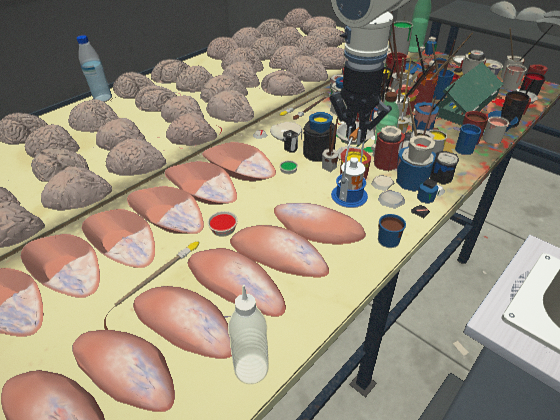

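The carrier (350,190) hangs clear and level by its bail, with the full load of 6.6 N on the wrist. Lift on to about 115 mm and let it settle.

```bash
python3 -m handwheel '[[0,0,0.003,0,0,0,-0.9],[0,0,0.008,0,0,0,-0.9],[0,0,0.014,0,0,0,-0.9],[0,0,0.021,0,0,0,-0.9],[0,0,0.028,0,0,0,-0.9],[0,0,0.035,0,0,0,-0.9],[0,0,0.042,0,0,0,-0.9],[0,0,0.049,0,0,0,-0.9],[0,0,0.056,0,0,0,-0.9],[0,0,0.063,0,0,0,-0.9],[0,0,0.07,0,0,0,-0.9],[0,0,0.077,0,0,0,-0.9],[0,0,0.083,0,0,0,-0.9],[0,0,0.087,0,0,0,-0.9],[0,0,0.089,0,0,0,-0.9],[0,0,0.09,0,0,0,-0.9],[0,0,0.09,0,0,0,-0.9],[0,0,0.09,0,0,0,-0.9]]'
python3 -m handwheel '[[0,0,0,0,0,0,-0.9],[0,0,0,0,0,0,-0.9],[0,0,0,0,0,0,-0.9],[0,0,0,0,0,0,-0.9],[0,0,0,0,0,0,-0.9],[0,0,0,0,0,0,-0.9],[0,0,0,0,0,0,-0.9],[0,0,0,0,0,0,-0.9],[0,0,0,0,0,0,-0.9],[0,0,0,0,0,0,-0.9],[0,0,0,0,0,0,-0.9],[0,0,0,0,0,0,-0.9],[0,0,0,0,0,0,-0.9],[0,0,0,0,0,0,-0.9],[0,0,0,0,0,0,-0.9],[0,0,0,0,0,0,-0.9],[0,0,0,0,0,0,-0.9],[0,0,0,0,0,0,-0.9]]'
python3 chk.py s16 0.114; python3 chk.py s17 0.114
```

```text
clock: 20.68
eef_pos: [0.5123, 0.0321, 0.2964]
tcp_rot: [-0.0, 0.652, 0.758, -0.0]
wrist_force: [0.3, 0.0, -7.5]
opening: 0.162
finger_force: 78.1
clock: 22.18
eef_pos: [0.5124, 0.0322, 0.2967]
tcp_rot: [-0.0, 0.652, 0.758, -0.0]
wrist_force: [0.4, 0.1, -7.1]
opening: 0.162
finger_force: 78.2
[0.5124 0.0322 0.2967] 0.16170571522262112 [ 0.4271  0.1403 -7.0714] [ 0.0566  0.0073 -0.0143]
flange 213 ((0.5117600560188293, 0.033605992794036865), 0.031309954822063446) 0.2008498817342864 slope [0.0062 0.0001]
[0.5124 0.0322 0.2967] 0.16079086233201656 [-0.5115  0.6282 -8.2463] [-0.0309  0.0023  0.0494]
flange 215 ((0.509652853012085, 0.03391962870955467), 0.031413719058036804) 0.200822728215515 slope [ 0.0216 -0.0068]
```

Flange height of 0.2008 means the carrier's underside is at about 0.115, level and still. Hand in.

```bash
python3 -c "
from workcell import *
print(close_job())"
```

```text
the job is handed in; nothing more can be done
None
```

The job is handed in at about 22 s: the tin is in the pocket, the lid lies flat on its rim, and the carrier hangs by its bail about 115 mm up, level and still; the hand-in gave no verdict, and I avoided the pot, dish and bottle but did not re-measure them.

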